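Lock the height-stop nut of a mortising jig with its lever jam nut

ROBOT

A 6-joint arm with a two-finger parallel gripper is mounted at the origin on the work surface. World frame = base frame: x ahead of the robot, y to its left, z up, the work surface at z = 0. Lengths are in m, angles in rad, forces in N, time in s.
With the tool pointing down it reaches from about 0.35 to 0.775 m from the base axis. Payload 5.5 kg.
Tool frame: the origin (TCP) lies at the very end of the fingers, on their centre line; the grasp point (between the pads) lies 19 mm behind it (ctrl.grip_point_offset is the distance from the TCP to the grasp point, in m); z points along the fingers, y is the line along which they close (so a half turn about z gives the same grasp; the last joint's range is limited). The gripper opens to 85 mm and grips with 20 to 120 N. Pads are 22 mm wide; open, the fingers measure 114 mm over their backs; the gripper's body (76 mm by 85 mm) begins 54 mm behind the grasp point. The pads swing forward as they close: fully open they stand 13 mm farther back than shut.
Start: joints at [-1.268, 0.313, 0.046, 1.304, 0, 1.431], TCP at [0.246, -0.52, 0.231] pointing down, gripper open.
Joint ranges: [-2.76, 2.76], [-0.86, 1.69], [-1.03, 1.26], [-2.2, 2.34], [-1.47, 1.5], [-3.14, 3.14]. Speed limits (rad/s): [2.57, 2.57, 3.14, 3.14, 3.14, 3.14].

INTERFACE

Orientations are given as a unit quaternion [w, x, y, z].
In Python, from rig import ctrl, grip, planner, status, cams, job gives the robot as it stands. The module is installed in compiled form; this text tells all that it offers. Calls block until the motion is done:
- ctrl.move_ptp(position, orientation): joint-space move of the TCP to a pose.
- ctrl.move_linear(position, ori=None, vel=0.15): straight line of the TCP; ori=None keeps the orientation; vel is the mean speed in m/s.
- ctrl.move_j(angles): joint-space move.
- grip(opening, effort=None): opening from 0.0 (shut) to 1.0 (fully open); effort is the grip in N (None keeps the last); returns when the fingers have stopped.
- ctrl.sleep(seconds).
- planner.solve_ik(position, orientation): joint angles nearest the present ones, or None.
- status.get_state(): the state.
- cams.get_image(name): name is "scene" or "top"; returns the picture (400x640x3 uint8, red, green, blue); there is no depth.
- cams.camera_model(name): a dict with "camera_matrix" (3x3 intrinsics, pixels), "xyz" and "orientation" of the camera in the world. Camera axes: x right, y up, looking along -z (the intrinsics and any distortion apply to the point x, -y, -z); pixel columns grow to the right and rows downward; lengths in m; the calibration is good to about 2 mm. A picture is of the moment at which its call begins. camera_model takes no time and is no camera call.
A pose or a line that the arm cannot do raises ctrl.Unreachable and nothing moves.
- job.hand_in(): hands the job in; it is judged then, once.
The state is a dict: "clock": time; "joints": joint angles; "qd": joint speeds; "joint_efforts": joint torques, N m; "ee_pos": TCP position; "tool_rot": TCP orientation; "wrist_force": force on the tool from outside, world axes, zero at the start; "ft_torque": the same for the moment, N m; "opening": opening from 0.0 (shut) to 1.0 (fully open); "gripper_force": force on a finger pad.
Only numpy, scipy, OpenCV 4.12 (cv2) and the standard library are available. Lean on these libraries where they do the work, as an engineer would, in place of code of your own. Each camera call takes 0.05 s, during which the arm holds its last target. There are 200 camera calls.

TASK

Lock the jig's height stop: slide the large oak-handled spanner fully onto the brass lower nut, with its handle lying flat along the jig beside the brass stop pin, and let go of it; then push the red-posted lever of the jam nut clockwise (seen from above) until it jams tight against the lower nut - about 12 N of push at the post, and never more than 20 N, or the thread strips. The pin must take the turn of the spanner, so that the lower nut keeps its setting (it may shift no more than about 20 degrees). Leave the spanner on the nut, let go of the lever, and leave the other tools alone.

Things in the scene. Friction and masses are not known exactly. Their poses are not given: they have to be found in the camera images.
- jig: Oak jig base with a steel top plate, 110 mm (x) by 220 mm (y), fixed; the plate's top is 40 mm above the bench. Origin on the bench, on the axis of the upright stud; the base reaches from y -55 to +165 mm. y is the way the fitted spanner's handle points (jaw towards -y). The stud is 16 mm thick, its top 60 mm above the plate.
- nut_seat (a point): Point on the stud's axis, 5 mm above the jig's plate, axes as the jig's: where the jaw's centre belongs. The brass hexagonal lower nut turns about this axis: 36 mm across flats, 42 mm across corners, top 14.5 mm above the plate; two of its flats face +x and -x.
- lower_nut (a joint): Angle of the brass lower nut (rad), growing clockwise from above; within 0.04 of 0 at the start, which is its setting. It turns easily (0.06 N m) and the jam nut drags it round when nothing holds it.
- jam_nut: Dark steel jam nut with a lever, sitting on the lower nut; origin on the stud's axis at the jig's plate. It turns clockwise from above to tighten. Its thread is stiff (0.25 N m, about 3 N at the post). After 0.6 to 1.3 rad it meets the lower nut, at an angle that differs each time and cannot be seen; from there the torque climbs to tight within 10 to 20 mm at the post.
- lever_post (a point): Middle of the red upright round post at the end of the jam nut's lever: 16 mm in diameter, 42 mm tall, its top 72 mm and this point 55 mm above the jig's plate, 80 mm from the stud's axis. The arm is 12 mm wide, 30 to 38 mm above the plate, higher than the spanner; it starts on the jig's +x side. Push it towards the jig's -y.
- stop_pin: Brass pin, 10 mm in diameter, 30 mm tall, fixed on the jig's plate; origin at its foot, at jig x +18, y +100 mm. The fitted spanner's 18 mm wide shank lies on its -x side with about 4 mm of gap; this gap and the jaw's play let spanner and both nuts turn 0.1 to 0.2 rad together before the pin holds them.
- spanner_grip (a point): Middle of the oak grip of the large steel open-ended spanner (loose, about 0.2 kg, lying flat on the bench left or right of the jig), half-way up. The grip is 86 mm long (x), 22 mm wide (y), 20 mm thick (z, up); its underside, 10 mm below this point, is level with that of the jaw. x points to the jaw.
- spanner_jaw (a point): Centre of the spanner's jaw, 155 mm along x from spanner_grip, 5 mm lower. Opening 37.6 mm wide (0.8 mm play a side on the nut); steel 10 mm thick, 56 mm wide outside, back 34 mm behind this point; prongs reach 21 mm beyond it, tips flared. The throat stops on the nut with this point within 1 mm of the axis. Shank 18 mm wide, 10 mm thick.
- spanner: The large spanner itself; its origin is under the middle of the grip, on the bench; x towards the jaw.
- small_spanner: Smaller spanner, black grip, dark steel, 18 mm jaw: too small for the nut; leave alone. Same length; origin under the middle of its grip.
- plane: Wooden block plane, 200 mm, loose; leave alone. Origin under its middle.
- mallet: Wooden mallet standing on its head, 85 mm wide, 240 mm high, loose; leave alone. Origin under its middle.
- chisel: Wood-handled chisel lying flat, 220 mm long, loose; leave alone. Origin under its middle.
- try_square: Try square with a blue stock, 110 x 180 mm, loose, lying flat; leave alone. Origin under its stock.
- glue: Yellow glue bottle, 56 mm wide, 150 mm high, loose; leave alone. Origin under its middle.
There are look-alikes about, which are no part of the job. What is shaped like the spanner but orange or turquoise is not meant.

How it is judged:
On the way, in this order (a step that is already met when the one before it is completed fails the run):
1. the large spanner lies flat with its jaw fully on the lower nut (distance between spanner_jaw and nut_seat below 0.006 m and angle between spanner's own z axis and vertical below 0.1 rad), for 0.3 s.
2. with the spanner let go, the jam nut is pressed tight: the spanner bears on the stop pin with more than 5.5 N (about 8 N of push at the lever's post) (distance between spanner_jaw and nut_seat below 0.006 m and contact force between spanner and stop_pin above 5.5 N and contact force between the fingers and spanner below 1 N), for 0.2 s.
At the end, for the whole second after the job is handed in: The jam nut is tight and not slackened back (lever post over 45 mm to the jig's -y side of the stud), the lower nut is within 0.35 rad of 0, and the large spanner is left at rest, flat (within 0.1 rad), its jaw on the lower nut (centre within 6 mm of the seat) (all of step 1 and y of lever_post in the frame of jig below -0.045 m and value of joint lower_nut between -0.35 and 0.35 rad and linear speed of spanner below 0.02 m/s); the robot touches nothing.
It fails at once if the jam nut is overtightened: by the push on its lever the spanner is driven against the stop pin with more than 16 N (about 21 N of push at the lever's post) (contact force between the fingers and jam_nut above 2 N and contact force between spanner and stop_pin above 16 N).
It fails at once if the lower nut is turned off its setting by more than 0.35 rad (value of joint lower_nut above 0.35 rad or value of joint lower_nut below -0.35 rad).
It fails at once if another tool on the bench is shifted by more than 30 mm (distance of any of small_spanner, plane, mallet, chisel, try_square, glue from where it was at the start of the episode above 0.03 m).
It also fails if it takes over 72 s, if anything falls off the work surface, if the arm or the gripper's body presses on something with over 40 N, if the wrist force passes 120 N, or if a joint passes its speed limit or range.

## Working session

There is one attempt and no reset: what is moved stays moved. The work goes in short steps, each a Python script; the robot and the scene stay as the last script left them, time stands still between calls to the robot, and variables do not carry over. Pictures are saved under pics/ and viewed, at most 10 in all, crops included, and the job is handed in when it is done.

```bash
mkdir -p pics; python3 - <<'E'
from rig import *
import cv2
for n in("scene","top"):
    cv2.imwrite(f"pics/{n}0.png",cams.get_image(n)[:,:,::-1]); print(n,cams.camera_model(n))
print(status.get_state())
E
```

```text
scene {'camera_matrix': array([[452.78142172,   0.        , 320.53916419],
       [  0.        , 452.78142172, 200.13945964],
       [  0.        ,   0.        ,   1.        ]]), 'xyz': array([ 1.2195226 , -0.68707868,  1.06625481]), 'orientation': array([0.85183737, 0.35282216, 0.1494778 , 0.35713584])}
top {'camera_matrix': array([[496.33185991,   0.        , 320.7899474 ],
       [  0.        , 496.33185991, 195.88494331],
       [  0.        ,   0.        ,   1.        ]]), 'xyz': array([ 0.25901605, -0.0074647 ,  1.76591377]), 'orientation': array([ 0.70761084,  0.05766806, -0.05579322, -0.70203164])}
{'clock': 0.1, 'joints': array([-1.26758463e+00,  3.13946857e-01,  4.51098147e-02,  1.30359006e+00,
       -6.93302880e-06,  1.43125000e+00]), 'qd': array([-6.08429490e-04, -2.07788572e-03,  2.04745813e-03, -1.56515175e-05,
       -2.66126508e-03,  3.52295934e-04]), 'joint_efforts': array([ 2.38312437e-03, -4.81724131e+01,  2.99244046e+01,  1.26860462e-02,
       -6.95082076e-05,  1.76452755e-05]), 'ee_pos': array([ 0.24623291, -0.51911998,  0.23049281]), 'tool_rot': array([-8.12375520e-04,  9.75595255e-01,  2.19575118e-01, -7.01058179e-05]), 'wrist_force': array([0.43440159, 1.04832686, 0.39011667]), 'ft_torque': array([-0.05313349, -0.00209422,  0.02452133]), 'gripper_force': 0.0, 'opening': 0.9987121127554583}
```

View pics/scene0.png

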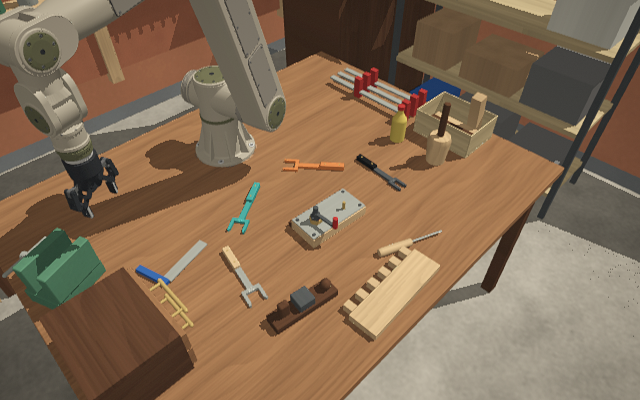

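View pics/top0.png

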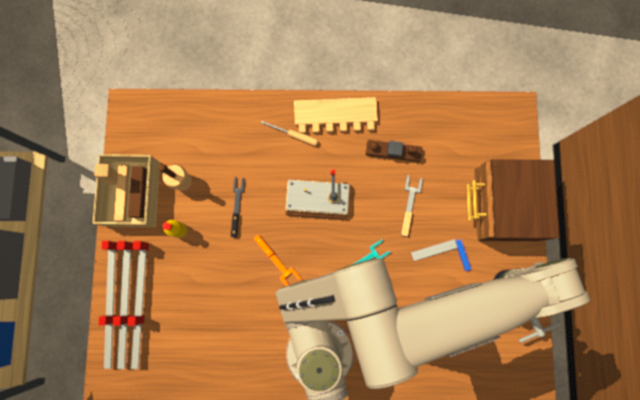

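The oak-handled spanner with bright steel is at top (411,205) and scene (243,275). The look-alikes are orange at top (278,260), turquoise at (372,253) and black small at (237,207). I choose the first and check it in a close crop.

```bash
python3 - <<'E'
import cv2,numpy as np
t=cv2.imread("pics/top0.png")[160:250,275:435]; s=cv2.imread("pics/scene0.png")[180:315,210:380]
t=cv2.resize(t,None,fx=5,fy=5,interpolation=cv2.INTER_CUBIC); s=cv2.resize(s,None,fx=4.4,fy=4.4,interpolation=cv2.INTER_CUBIC)
cv2.imwrite("pics/tc.png",t);cv2.imwrite("pics/sc.png",s)
E
```

```text
(no output)
```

View pics/tc.png

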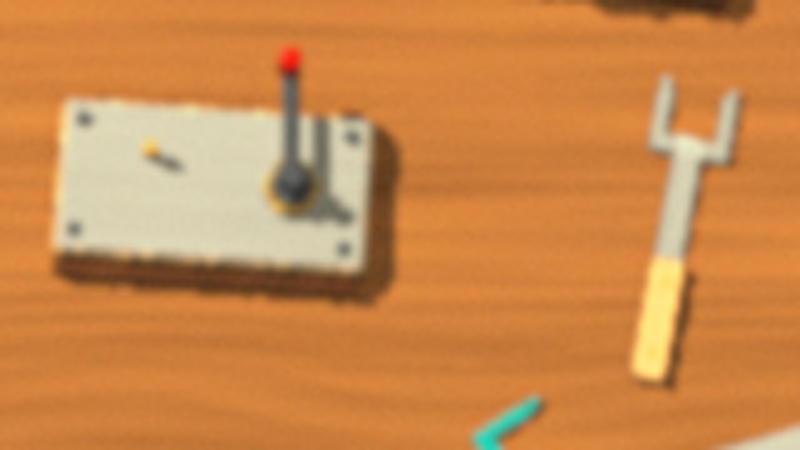

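View pics/sc.png

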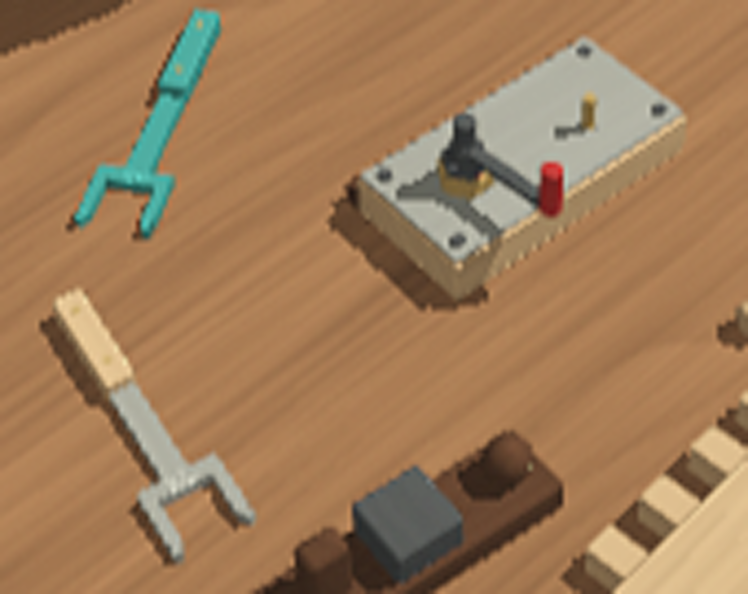

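The crop confirms the choice: oak grip, bright steel and a wide jaw. The spanner's jaw tips are at crop (667,76) and (734,92) and its grip end is at (648,378). The lever points jig +x, with the red post at (290,58), and the stud is at (292,182). Next I fit the poses from keypoints in both views.

```bash
cat >h.py <<'E'
import numpy as np
from scipy.spatial.transform import Rotation as R
from scipy.optimize import least_squares
from rig import *
def proj(n,P):
    m=cams.camera_model(n); q=m["orientation"]
    c=R.from_quat(np.r_[q[1:],q[0]]).inv().apply(np.atleast_2d(P)-m["xyz"])*[1,-1,-1]
    u=c@m["camera_matrix"].T; return u[:,:2]/u[:,2:]
def place(p,P):
    P=np.array(P,float); c,s=np.cos(p[2]),np.sin(p[2])
    return np.c_[p[0]+c*P[:,0]-s*P[:,1],p[1]+s*P[:,0]+c*P[:,1],P[:,2]]
def fit(obs,p0,bias=True):
    "obs: {cam:(local pts, pixels)}; p=x,y,yaw + small pixel bias per camera"
    def f(p):
        r=[]
        for i,(n,(P,u)) in enumerate(obs.items()):
            b=p[3+2*i:5+2*i]; r+=[(proj(n,place(p,P))+b-u).ravel(),2*b]
        return np.concatenate(r)
    s=least_squares(f,np.r_[p0,np.zeros(2*len(obs))],loss='soft_l1'); return s.x,f(s.x)
def down(yaw): # tool z down, tool x at world angle yaw
    q=(R.from_euler('z',yaw)*R.from_euler('x',np.pi)).as_quat(); return np.r_[q[3],q[:3]]
E
cat >m.py <<'E'
from h import *
T=lambda a:(np.array(a)+.5)/5-.5+[275,160]
S=lambda a:(np.array(a)+.5)/4.4-.5+[210,180]
cor=[[.055,.165,.04],[.055,-.055,.04],[-.055,-.055,.04],[-.055,.165,.04],[.018,.1,.07],[0,0,.1]]
jo={"top":(cor,T([[66,100],[372,120],[362,272],[54,248],[150,146],[293,180]])),
"scene":(cor,S([[687,118],[460,265],[358,178],[590,37],[590,95],[464,119]]))}
j,r=fit(jo,[.45,0,0]);print("jig",j.round(4));print(r.round(1))
sp=[[-.043,.011,.02],[-.043,-.011,.02],[.043,.011,.02],[.043,-.011,.02],[.176,.024,.01],[.176,-.024,.01],[.121,.028,.01],[.121,-.028,.01]]
so={"top":(sp,T([[632,375],[664,382],[652,258],[686,262],[667,76],[734,92],[650,150],[730,162]])),
"scene":(sp,S([[83,290],[56,300],[132,375],[105,388],[250,522],[176,560],[212,457],[140,493]]))}
s,r=fit(so,[.4,-.25,0]);print("spanner",s.round(4));print(r.round(1))
po=[[0,0,.112]]
po={"top":(po,T([[290,58]])),"scene":(po,S([[552,170]]))}
l,r=fit(po,[.5,0,0]);print("post",l.round(4), r.round(1))
d=l[:2]-j[:2];print(np.hypot(*d),np.arctan2(d[1],d[0])-j[2])
E
python3 m.py
```

```text
jig [ 0.5348 -0.043  -0.0674  0.1919  0.4181  0.388   0.1705]
[-0.4 -0.9  0.3 -0.3  0.2  0.1 -0.7  0.2 -0.1  0.1 -0.1 -0.9  0.4  0.8
  0.6 -1.1 -1.   0.3 -0.7 -0.7 -0.8 -0.7  0.   0.7  0.1  0.4  0.8  0.3]
spanner [ 0.4485 -0.3034 -0.213   0.1405  0.548   0.3655  0.235 ]
[-0.3 -0.2 -0.5 -0.2  0.4 -0.5 -0.3  0.1  0.6 -0.2  0.2 -0.5 -0.1 -0.5
 -0.8  0.4  0.3  1.1 -0.5 -0.6 -1.2  0.2  0.7 -0.3 -0.2  0.1 -0.4 -0.1
  0.5 -0.5  0.5 -0.3 -1.5  0.6  0.7  0.5]
post [ 0.6148 -0.041  -0.3609  0.0283  0.1276  0.0906  0.0738] [-0.1 -0.6  0.1  0.3 -0.4 -0.3  0.2  0.1]
0.07998599277616956 0.09253226624802902
```

```bash
cat >>h.py <<'E'
J=np.array([.5348,-.0430,-.0674]); SP=np.array([.4485,-.3034,-.213])
jig=lambda x,y,z:place(J,[[x,y,z]])[0]
E
python3 - <<'E'
from h import *
for k in(0,np.pi):
    print(k)
    for p,y in(([*SP[:2],.1],SP[2]),([*SP[:2],.003],SP[2]),(jig(0,.215,.1),J[2]-np.pi/2),(jig(0,.155,.043),J[2]-np.pi/2),(jig(.08,0,.085),J[2]+np.pi),(jig(.02,-.077,.085),J[2]+np.pi/2+.2),(jig(.08,0,.085),J[2]),(jig(.02,-.077,.085),J[2]-np.pi/2+.2)):
        q=planner.solve_ik(p,down(y+k)); print(None if q is None else np.round(q,2))
E
```

```text
0
[-0.74  0.32 -0.27  0.97  0.    2.61]
[-0.74  0.43 -0.39  0.75  0.    2.61]
[ 0.16  0.38 -0.18  1.    0.   -1.34]
[ 0.06  0.41 -0.31  0.86  0.   -1.45]
[-0.21  0.47 -0.09  1.01  0.   -0.14]
[-0.36  0.38 -0.24  0.96  0.    1.08]
[-0.21  0.47 -0.09  1.01  0.    3.  ]
[-0.36  0.38 -0.24  0.96  0.   -2.06]
3.141592653589793
[-0.74  0.32 -0.27  0.97  0.   -0.53]
[-0.74  0.43 -0.39  0.75  0.   -0.53]
[ 0.16  0.38 -0.18  1.    0.    1.8 ]
[ 0.06  0.41 -0.31  0.86  0.    1.7 ]
[-0.21  0.47 -0.09  1.01  0.    3.  ]
[-0.36  0.38 -0.24  0.96  0.   -2.06]
[-0.21  0.47 -0.09  1.01  0.   -0.14]
[-0.36  0.38 -0.24  0.96  0.    1.08]
```

```bash
python3 - <<'E'
from h import *
import cv2
g=lambda z:np.r_[SP[:2],z]; o=down(SP[2]+np.pi)
grip(1.0); ctrl.move_ptp(g(.12),o); ctrl.move_linear(g(.004),vel=.1)
print(status.get_state()["wrist_force"])
grip(0.0,80); s=status.get_state(); print(s["opening"],s["gripper_force"])
ctrl.move_linear(g(.20),vel=.15)
y=J[2]-np.pi/2
ctrl.move_ptp(jig(0,.207,.15),down(y+np.pi)); s=status.get_state(); print(s["opening"],s["gripper_force"],s["wrist_force"],s["clock"],s["ee_pos"])
for n,(a,b,c,d) in dict(top=(130,250,275,385),scene=(150,290,250,420)).items():
    im=cams.get_image(n)[:,:,::-1]; cv2.imwrite(f"pics/{n}1.png",im)
t=cv2.resize(cv2.imread("pics/top1.png")[160:240,240:380],None,fx=5,fy=5,interpolation=cv2.INTER_CUBIC)
cv2.imwrite("pics/t1c.png",t)
t=cv2.resize(cv2.imread("pics/scene1.png")[120:260,240:420],None,fx=4.2,fy=4.2,interpolation=cv2.INTER_CUBIC)
cv2.imwrite("pics/s1c.png",t)
E
```

```text
[ 0.21823413 -0.49938002 -0.54878845]
0.23602115355818556 79.69910144805908
0.2348898179060807 78.95120143890381 [-0.24415141  0.4893098  -1.9125457 ] 7.3917 [0.54892636 0.16300759 0.14996522]
```

View pics/s1c.png

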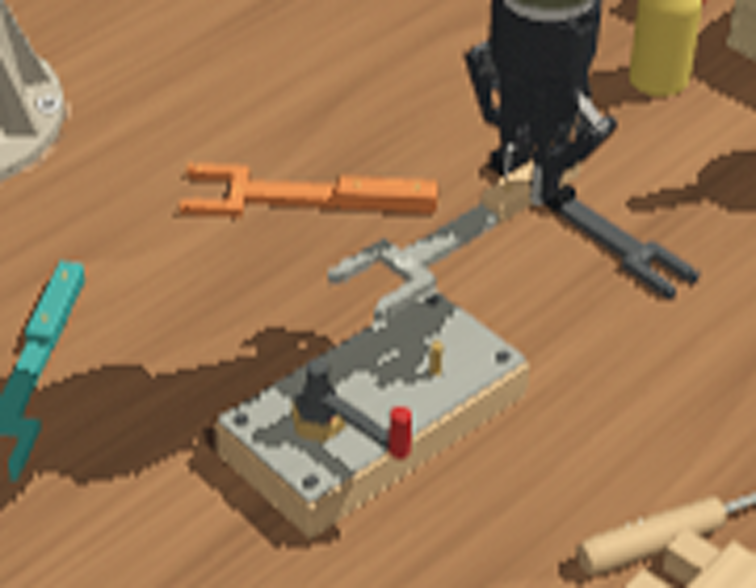

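View pics/t1c.png

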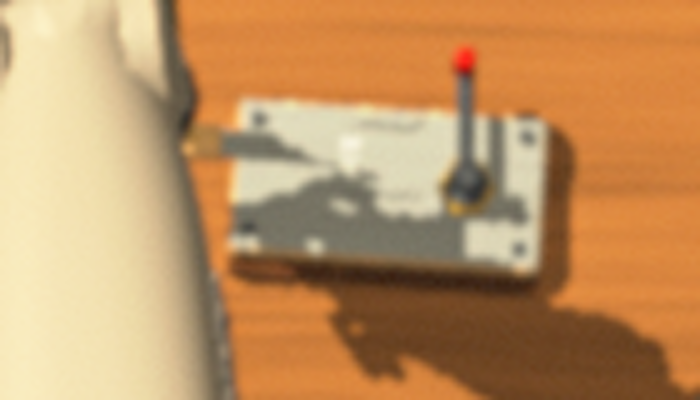

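The spanner is held level. Its jaw tips are at scene crop (331,276) and (381,318), and the back corners at (382,244) and (434,284). I check these against prediction.

```bash
python3 - <<'E'
from h import *
S=lambda a:(np.array(a)+.5)/4.2-.5+[240,120]
T=lambda a:(np.array(a)+.5)/5-.5+[240,160]
e=status.get_state()["ee_pos"]; y=J[2]-np.pi/2
P=place([e[0],e[1],y],[[.176,-.024,.156],[.176,.024,.156],[.121,-.028,.156],[.121,.028,.156]])
print(((proj("scene",P)-[240,120]+.5)*4.2-.5+4.2*np.array([.39,.17])).round(), ((proj("top",P)-[240,160]+.5)*5-.5+5*np.array([.19,.42])).round())
E
```

```text
[[328. 273.]
 [373. 309.]
 [383. 236.]
 [436. 277.]] [[421. 194.]
 [426. 122.]
 [337. 193.]
 [343. 110.]]
```

Prediction and image agree to about 2 mm, apart from a jaw droop of roughly 4 mm, which setting it down will level. I lower it beside the nut and slide it on, feeling for the throat.

```bash
python3 - <<'E'
from h import *
import cv2
W=lambda:status.get_state()["wrist_force"]
w0=W(); ey=jig(0,1,0)-jig(0,0,0); ex=jig(1,0,0)-jig(0,0,0)
ctrl.move_linear(jig(0,.207,.060),vel=.12)
for z in np.arange(.054,.0435,-.002):
    ctrl.move_linear(jig(0,.207,z),vel=.03); f=W()-w0; print("z",z.round(3),f.round(1))
    if f[2]>6: break
for y in np.arange(.203,.1505,-.002):
    ctrl.move_linear(jig(0,y,z),vel=.03); f=W()-w0; print(y.round(3),"ax %.1f lat %.1f z %.1f"%(f@ey,f@ex,f[2]))
    if f@ey>12 or abs(f@ex)>15: break
s=status.get_state();print(s["clock"],s["ee_pos"])
im=cams.get_image("scene")[:,:,::-1]
cv2.imwrite("pics/s2c.png",cv2.resize(im[120:260,240:420],None,fx=4.2,fy=4.2,interpolation=cv2.INTER_CUBIC))
E
```

```text
z 0.054 [-0.3  0.7 -0.6]
z 0.052 [ 0.1  0.1 -0.4]
z 0.05 [ 0.4 -0.4  0.1]
z 0.048 [ 1.  -0.1  0.9]
z 0.046 [ 0.3 -0.4 -1. ]
z 0.044 [0.1 0.6 3.8]
0.203 ax 1.0 lat 0.8 z 3.3
0.201 ax 2.7 lat 0.7 z 4.9
0.199 ax 2.3 lat 1.3 z 5.7
0.197 ax 4.5 lat 0.6 z 6.4
0.195 ax 3.6 lat 0.7 z 7.0
0.193 ax 3.4 lat 0.5 z 7.3
0.191 ax 4.1 lat 0.3 z 6.4
0.189 ax 4.2 lat -0.4 z 7.7
0.187 ax 3.3 lat 0.1 z 6.7
0.185 ax 3.8 lat -0.1 z 6.7
0.183 ax 3.9 lat 0.4 z 7.3
0.181 ax 2.8 lat -0.0 z 7.2
0.179 ax 3.3 lat 0.0 z 8.0
0.177 ax 4.4 lat -0.6 z 7.6
0.175 ax 6.0 lat -0.5 z 7.2
0.173 ax 4.9 lat 0.1 z 8.4
0.171 ax 6.0 lat -1.3 z 8.6
0.169 ax 5.6 lat -1.0 z 7.8
0.167 ax 5.4 lat -0.7 z 8.7
0.165 ax 5.7 lat -1.6 z 9.4
0.163 ax 5.2 lat -1.2 z 9.7
0.161 ax 5.5 lat -1.2 z 9.4
0.159 ax 5.1 lat -0.7 z 8.3
0.157 ax 4.5 lat -0.8 z 9.0
0.155 ax 5.1 lat -1.4 z 9.2
0.153 ax 5.4 lat -0.7 z 8.2
0.151 ax 11.3 lat -1.4 z 8.6
16.775 [0.54488496 0.11005543 0.04450732]
```

View pics/s2c.png

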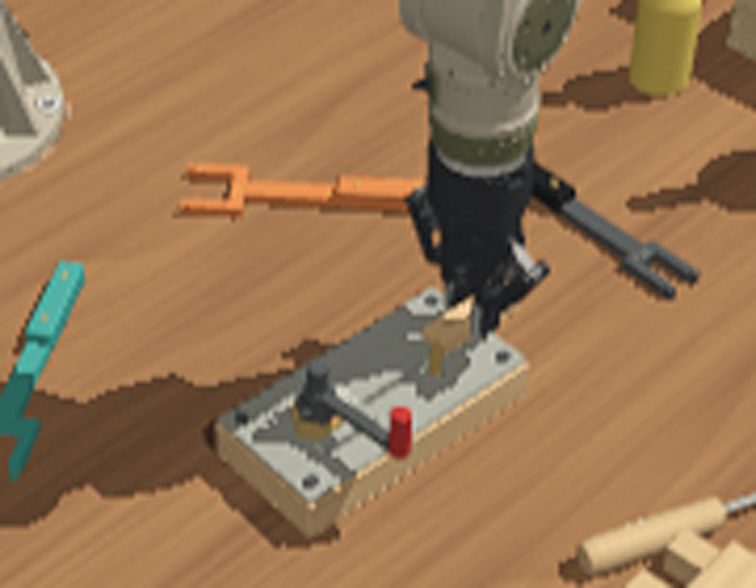

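The jaw slid on smoothly and axial force steps up at the throat. I press slightly to confirm, then release, retreat and look.

```bash
python3 - <<'E'
from h import *
import cv2
W=lambda:status.get_state()["wrist_force"]
w0=np.array([-.24,.49,-1.9]); ey=jig(0,1,0)-jig(0,0,0)
for y in (.150,.149,.148):
    ctrl.move_linear(jig(0,y,.044),vel=.03); f=W()-w0; print(y,f@ey)
    if f@ey>18: break
ctrl.move_linear(jig(0,y+.0005,.0445),vel=.03)
grip(.7); ctrl.move_linear(jig(0,y,.16),vel=.15)
ctrl.move_ptp(jig(.10,.13,.22),down(J[2]+np.pi)); print(status.get_state()["clock"])
a=cams.get_image("top")[:,:,::-1][155:245,270:390]; b=cams.get_image("scene")[:,:,::-1][160:255,270:390]
cv2.imwrite("pics/c3.png",np.vstack([cv2.resize(i,(600,h),interpolation=cv2.INTER_CUBIC)[:300] for i,h in((a,300),(b,300))]) if 0 else np.hstack([cv2.resize(i,(400,h),interpolation=cv2.INTER_CUBIC) for i,h in((a,300),(b,300))]))
E
```

```text
0.15 14.520937534635031
0.149 16.85486951056467
0.148 19.2313328507485
20.6417
```

View pics/c3.png

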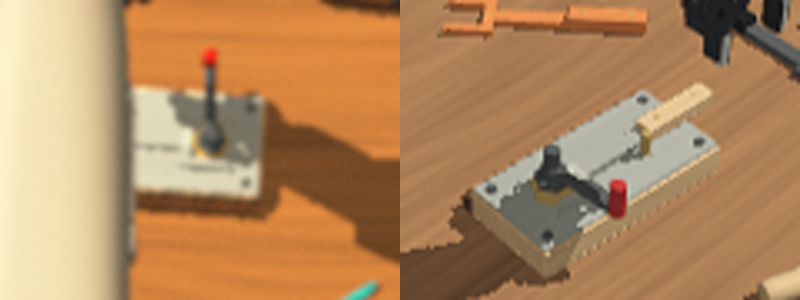

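The spanner lies flat along the jig on the pin's -x side, with its grip end at scene crop (710,92). I cage the post between the fingers and push it along the arc with force feedback.

```bash
python3 - <<'E'
from h import *
print(proj("scene",[jig(0,.198,.06)]), "seen ~(363,189)")
R0=.08
def pose(a,z): return jig(R0*np.cos(a),-R0*np.sin(a),z),down(J[2]-a+np.pi)
def tang(a): return jig(-np.sin(a),-np.cos(a),0)-jig(0,0,0)
W=lambda n:np.mean([(ctrl.sleep(.02),status.get_state()["wrist_force"])[1] for _ in range(n)],0)
a=-.09
grip(.5); ctrl.move_ptp(*pose(a,.17)); ctrl.move_linear(pose(a,.081)[0],vel=.1)
w0=W(10); print("w0",w0,status.get_state()["clock"],status.get_state()["opening"])
step=.003; f=0; log=[]
while a<1.75 and status.get_state()["clock"]<60:
    a+=step/R0; p,o=pose(a,.081); ctrl.move_linear(p,o,vel=.03)
    f=-(W(3)-w0)@tang(a); log.append((round(a,3),round(f,1)))
    if f>5: step=.001
    if f>11.2:
        f=-(W(8)-w0)@tang(a); log.append(("chk",round(f,1)))
        if f>11.2: break
print(log); ctrl.sleep(.3); print("hold",-(W(8)-w0)@tang(a),W(4)-w0,status.get_state()["clock"])
open("a.txt","w").write(str(a))
E
```

```text
[[361.71449001 186.93130333]] seen ~(363,189)
w0 [ 0.11223152 -0.06169128 -0.05297889] 22.8583 0.49700693354406994
[(-0.052, np.float64(-0.3)), (-0.015, np.float64(0.1)), (0.022, np.float64(0.3)), (0.06, np.float64(-0.2)), (0.098, np.float64(-0.1)), (0.135, np.float64(0.6)), (0.173, np.float64(0.4)), (0.21, np.float64(0.5)), (0.248, np.float64(1.3)), (0.285, np.float64(2.8)), (0.323, np.float64(2.9)), (0.36, np.float64(2.4)), (0.397, np.float64(2.4)), (0.435, np.float64(1.9)), (0.472, np.float64(1.4)), (0.51, np.float64(2.5)), (0.547, np.float64(2.0)), (0.585, np.float64(2.1)), (0.622, np.float64(1.7)), (0.66, np.float64(2.1)), (0.697, np.float64(2.0)), (0.735, np.float64(2.1)), (0.772, np.float64(1.8)), (0.81, np.float64(2.2)), (0.847, np.float64(2.3)), (0.885, np.float64(2.0)), (0.922, np.float64(1.7)), (0.96, np.float64(1.8)), (0.997, np.float64(1.8)), (1.035, np.float64(4.0)), (1.072, np.float64(6.6)), (1.085, np.float64(7.5)), (1.097, np.float64(8.2)), (1.11, np.float64(9.1)), (1.122, np.float64(9.5)), (1.135, np.float64(10.7)), (1.147, np.float64(11.2)), ('chk', np.float64(11.6))]
hold 11.108934440468671 [ 8.51700888  8.70021773 -1.31030186] 34.5917
```

```bash
python3 - <<'E'
from h import *
import cv2
a=float(open("a.txt").read()); R0=.08
def pose(a,z): return jig(R0*np.cos(a),-R0*np.sin(a),z),down(J[2]-a+np.pi)
t=jig(-np.sin(a),-np.cos(a),0)-jig(0,0,0)
p,o=pose(a+.0125,.081); ctrl.move_linear(p,o,vel=.02); ctrl.sleep(.4); print(-status.get_state()["wrist_force"]@t)
p,o=pose(a-.17,.081); ctrl.move_linear(p,o,vel=.05); print(status.get_state()["wrist_force"])
ctrl.move_linear(np.r_[p[:2],.2],vel=.12)
ctrl.move_ptp([.40,-.30,.25],o); print(status.get_state()["wrist_force"],status.get_state()["clock"])
a=cams.get_image("top")[:,:,::-1][155:245,270:390]; b=cams.get_image("scene")[:,:,::-1][160:250,270:390]
cv2.imwrite("pics/c4.png",np.hstack([cv2.resize(i,(400,300),interpolation=cv2.INTER_CUBIC) for i in(a,b)]))
E
```

```text
11.854636083445612
[-0.18970711  0.4646759   0.47035017]
[ 0.01485058  0.40036605 -0.723971  ] 37.85
```

View pics/c4.png

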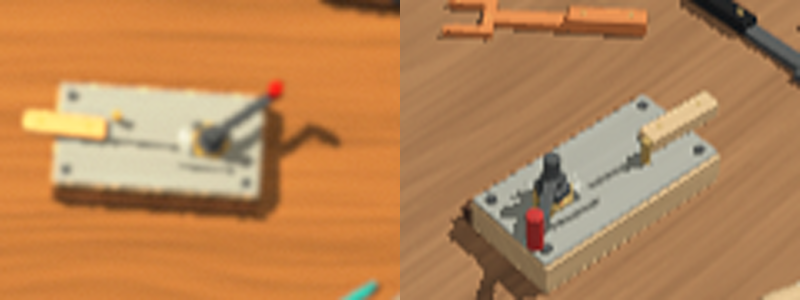

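The picture shows the lever turned, with the post at (276,89) and the stud at (210,137), which puts the post about 65 mm to -y. The spanner is flat on the nut, resting against the pin at (118,116), and the arm is clear.

```bash
python3 -c "
from rig import *
print(job.hand_in())"
```

```text
the job is handed in; nothing more can be done
None
```

The large spanner is on the lower nut and rests against the stop pin, the jam nut was pushed to about 11.9 N at the post and released, and the job is handed in; no verdict came back.

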